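# Lock the retaining post on the shaker deck

### The job

Take the steel post out of its sloping rest, stand it upright in the wide opening in the middle of the slot in the shaker deck so that its collar sits on the deck, and let go of it there. Then take it again by its blue bar, slide it along the slot all the way to the end where the stack of pink dishes stands, and turn it a quarter turn so that the bar lies square across the slot and locks the post in. Leave both lots of dishes standing where they are, and finish with the post upright and released.

Things in the scene. Friction and masses are not known exactly. Their poses are not given: they have to be found in the camera images.
- post_center (a point): Centre of the retaining post, half-way along its axis; steel, 185 mm long, 0.17 to 0.35 kg. z runs along the post towards the blue bar, x along the bar. Along z from here: bare round shank, 18 mm across, from -60 to +66 mm; round dark collar, 40 mm across, from -68.5 to -60.5; below it neck and T-head. Starts leaning 45 degrees in its rest, bar end up, bar level.
- post_bar (a point): Centre of the blue bar on top of the post, 79.5 mm along z from post_center, same axes: 90 mm long (x), 20 mm wide (y), 26 mm tall (z), parallel to the T-head, one piece with the post. Dragged with a slack grip the post tips and jams: grip the bar's middle firmly over its full height, and ease the post up 1 to 2 mm (it has 4 mm of play) while sliding.
- post_head (a point): Centre of the T-head at the foot of the post, 87.5 mm from post_center against z, same axes: 36 mm long (x), 17 mm wide (y), 10 mm thick (z). Between it and the collar is a 14 mm long round neck, 9 mm across.
- post_rest: White fixed rest; origin on the bench, 60 mm below the post's axis at the collar's underside, x the way the post leans, z up. It only supports from below: the post lifts straight up. The shank is free on both sides from 45 mm below to 40 mm above post_center; gripped from straight above 10 to 20 mm below post_center, it can be tilted 45 degrees to upright with the bar clear of the gripper.
- shaker: Shaker, fixed, 210 x 320 mm, grey deck top 85 mm above the bench; origin on the bench below the deck's centre, z up, y along the slot (roughly away from the robot), x across it towards the dishes (roughly to the robot's right). The slot's line is at x = -45 mm. Grey fences 14 mm high border the dishes.
- slot_window (a point): Centre of the slot's wide middle opening, deck-top level; axes as the shaker. 48 mm along y by 22 mm across, tapering into the slot: only here does the T-head pass, long side along y. The lips are 10 mm thick, the channel floor 28 mm below the deck top. With the collar on the deck the post centre is 68.5 mm above the deck, the head hangs 4 mm below the lips, and the post stands by itself.
- slot_far (a point): Far end of the slot (+y side), deck-top level, 85 mm from the opening; axes as the shaker. The slot to it is 12 mm wide, its channel 22 mm, so the post cannot turn on the way. Below this point is a round pocket, 44 mm across, where it can be turned either way. The post stops 1.5 mm past this point. Once turned it cannot be lifted, nor slid back more than 8 mm.
- slot_near (a point): The same at the near end of the slot (-y side), 85 mm from the opening.
- stack_center (a point): Centre of the stack of three pink dishes, 102 mm across, 78 mm tall, standing loose on the deck behind one end of the slot (either end), its centre about 81 mm from the slot's centre line. The bar of the post passes about 55 mm above its top.
- dish_center (a point): Centre of the single empty clear dish, 100 mm across, 26 mm tall, standing loose on the deck behind the other end of the slot.
Not all that is in view belongs to the job. What is shaped like the part that bears post_center but brown is not meant.

How it is judged (in metres and radians):
On the way, in this order (a step that is already met when the one before it is completed fails the run):
1. the post stands upright in the opening, collar on the deck, and has been let go (horizontal distance between post_center and slot_window below 0.022 m and z of post_center in the frame of slot_window below 0.0725 m and angle between post_center's own z axis and vertical below 0.12 rad and contact force between retaining_post and the fingers below 0.2 N), for 0.2 s.
2. the post, upright with its collar on the deck or a little raised, has been slid to the end of the slot where the pink stack stands (((horizontal distance between post_center and slot_far below 0.014 m and horizontal distance between stack_center and slot_far below 0.12 m) or (horizontal distance between post_center and slot_near below 0.014 m and horizontal distance between stack_center and slot_near below 0.12 m)) and angle between post_center's own z axis and vertical below 0.25 rad and z of post_center in the frame of slot_window below 0.078 m), for 0.05 s.
At the end, for the whole second after the job is handed in: The post stands upright (within 0.12 rad) and at rest within 14 mm of the end point of the slot beside the pink stack, its collar on the deck (within 4 mm), its bar square across the slot within 0.3 rad, and both lots of dishes are within 25 mm of where they stood (((horizontal distance between post_center and slot_far below 0.014 m and horizontal distance between stack_center and slot_far below 0.12 m) or (horizontal distance between post_center and slot_near below 0.014 m and horizontal distance between stack_center and slot_near below 0.12 m)) and angle between the x axis of post_center and the x axis of slot_window, either way round below 0.3 rad and z of post_center in the frame of slot_window below 0.0725 m and angle between post_center's own z axis and vertical below 0.12 rad and distance of each of stack_center, dish_center from where it was at the start of the episode below 0.025 m and linear speed of retaining_post below 0.02 m/s); the robot touches nothing.
It fails at once if the pink stack or the single dish is pushed more than 25 mm or tipped (distance of any of stack_center, dish_center from where it was at the start of the episode above 0.025 m or angle between any of stack_center, dish_center's own z axis and vertical above 0.3 rad).
It also fails if it takes over 72 s, if anything falls off the work surface, if the arm or the gripper's body presses on something with over 40 N, if the wrist force passes 120 N, or if a joint passes its speed limit or range.

### The arm

A 6-joint arm with a two-finger parallel gripper is mounted at the origin on a cart in front of the work surface, level with it; the furniture and walls round the work are solid. World frame = base frame: x ahead of the robot, y to its left, z up, the work surface at z = 0. Lengths are in m, angles in degrees, forces in N, time in s.
With the tool pointing down it reaches from about 0.4 to 0.825 m from the base axis. Payload 7 kg.
Tool frame: the origin (TCP) lies midway between the tips of the shut fingers; the grasp point (between the pads) lies 19 mm behind it; z points along the fingers, y is the direction in which the jaws open and shut (so a half turn about z gives the same grasp; the last joint's range is limited). The gripper opens to 88 mm and grips with 3 to 60 N. Pads are 19 mm wide; open, the fingers measure 130 mm over their backs; the gripper's body (78 mm by 193 mm) begins 47 mm behind the grasp point.
Start: joints at [-46.633, 20.546, 0.682, 0, -70.136, -16.507], TCP at [0.305, -0.602, 0.227] pointing down, gripper open.
Joint ranges: [-176.03, 176.03], [-82.01, 121.73], [-58.28, 71.71], [-173.87, 95.51], [-174.79, -0.11], [-173.66, 173.66]. Speed limits (degrees/s): [136.94, 136.94, 172.46, 180, 180, 180].

### API

Orientations are given as a 3x3 rotation matrix whose columns are the frame's x, y, z axes.
In Python, from rig import robot gives the robot as it stands. Calls block until the motion is done:
- robot.goto(position, orientation): joint-space move of the TCP to a pose.
- robot.servo_line(position, ori=None, speed=0.15): straight line of the TCP; ori=None keeps the orientation; speed is the mean speed in m/s.
- robot.movej(angles): joint-space move.
- robot.move_gripper(opening): opening from 0.0 (shut) to 1.0 (fully open); the grip force is fixed at half the most; returns when the fingers have stopped.
- robot.dwell(seconds).
- robot.ik(position, orientation): joint angles nearest the present ones, or None.
- robot.grab_frame(name): name is "scene" or "top"; returns (picture, depth): 400x640x3 uint8, red, green, blue; 400x640 float32, m along the optical axis (not along the pixel's ray), 0 where there is no reading.
- robot.camera_info(name): a dict with "vfov" (degrees; the focal length in pixels is half the picture's height over the tangent of half this angle, whatever the lens; pixels are square), "cx", "cy" (the principal point, pixels), "view" (4x4, takes a point from world to camera coordinates). Camera axes: x right, y down, z forward; pixel columns grow to the right and rows downward; lengths in m; the calibration is good to about 2 mm. A picture is of the moment at which its call begins. camera_info takes no time and is no camera call.
A pose or a line that the arm cannot do raises robot.Unreachable and nothing moves.
- robot.job_done(): hands the job in, once; it reports no verdict.
Readings, each from a call of its own:
- robot.read_t(): time.
- robot.read_qpos(): joint angles.
- robot.read_qvel(): joint speeds.
- robot.read_effort(): joint torques, N m.
- robot.read_position(): TCP position.
- robot.read_tcp_rot(): TCP orientation.
- robot.read_force(): force on the tool from outside, world axes, zero at the start.
- robot.read_ft_torque(): the same for the moment, N m.
- robot.read_grip_width(): opening from 0.0 (shut) to 1.0 (fully open).
Only numpy, scipy, OpenCV 4.12 (cv2) and the standard library are available. Lean on these libraries where they do the work, as an engineer would, in place of code of your own. Each camera call takes 0.05 s, during which the arm holds its last target. There are 200 camera calls.

## Working session

There is one attempt and no reset: what is moved stays moved. The work goes in short steps, each a Python script; the robot and the scene stay as the last script left them, time stands still between calls to the robot, and variables do not carry over. Pictures are saved under pics/ and viewed, about 8 in all and at most 12, crops included, and the job is handed in when it is done.

```bash
ls; mkdir -p pics
python3 - <<'E'
from rig import robot
import cv2,numpy as np
for n in("scene","top"):
    p,d=robot.grab_frame(n); cv2.imwrite(f"pics/{n}0.png",p[:,:,::-1]); np.save(f"{n}0.npy",d)
    i=robot.camera_info(n); print(n,{k:np.round(v,4).tolist() if not isinstance(v,str) else v for k,v in i.items()})
print(robot.read_t(), robot.read_tcp_rot().round(3) if hasattr(robot.read_tcp_rot(),'round') else robot.read_tcp_rot())
E
```

```text
pics
scene {'vfov': 43.5406, 'cx': 326.2904, 'cy': 196.9277, 'view': [[-0.8004, -0.5994, 0.0037, 0.5975], [-0.3557, 0.47, -0.8078, 0.2288], [0.4825, -0.6479, -0.5894, 1.3096], [0.0, 0.0, 0.0, 1.0]]}
top {'vfov': 47.6455, 'cx': 320.4257, 'cy': 203.7944, 'view': [[0.0227, -0.9997, 0.0085, 0.1756], [-0.9833, -0.0238, -0.1804, 0.5839], [0.1805, -0.0042, -0.9836, 1.2413], [0.0, 0.0, 0.0, 1.0]]}
0.1 [[-0.892 -0.452 -0.001]
 [-0.452  0.892  0.001]
 [ 0.     0.002 -1.   ]]
```

View pics/scene0.png

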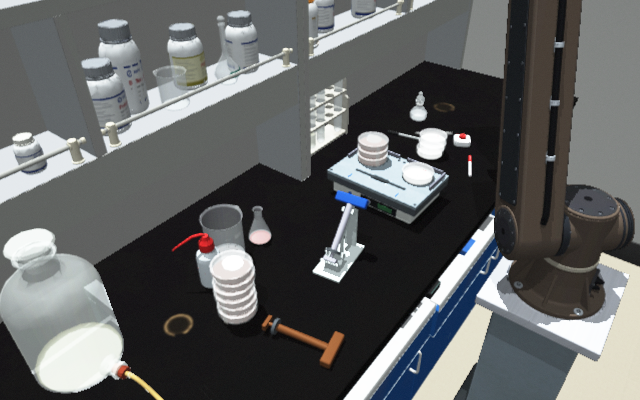

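View pics/top0.png

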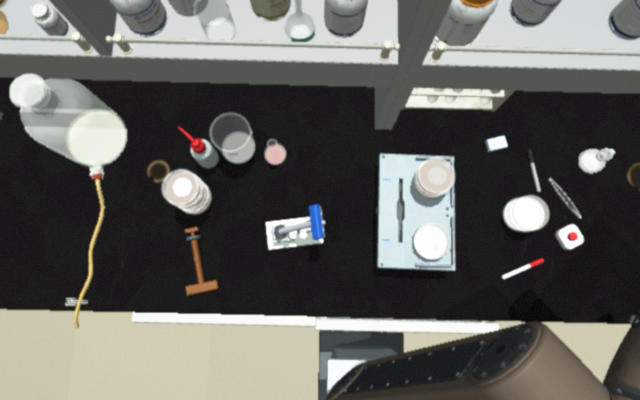

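The top picture shows the post and its rest at about (295,230), bar at (317,222), and the shaker at (417,212) with its slot at column 401. The pink stack is at the far end (434,178) and the clear dish at the near end (431,242). The brown T at (200,265) is a decoy. Next I'll enlarge both areas.

Run:
```python
import cv2,numpy as np
t=cv2.imread("pics/top0.png"); s=cv2.imread("pics/scene0.png")
a=cv2.resize(t[190:265,255:335],None,fx=5,fy=5,interpolation=cv2.INTER_CUBIC) #400x375
b=cv2.resize(t[145:280,370:465],None,fx=4,fy=4,interpolation=cv2.INTER_CUBIC) #380x540
c=np.zeros((600,790,3),np.uint8); c[:375,:400]=a; c[:540,405:785]=b
cv2.imwrite("pics/crop_top.png",c)
a=cv2.resize(s[185:285,305:380],None,fx=5,fy=5,interpolation=cv2.INTER_CUBIC)
b=cv2.resize(s[120:225,320:455],None,fx=3,fy=3,interpolation=cv2.INTER_CUBIC)
c=np.zeros((510,790,3),np.uint8); c[:500,:375]=a; c[:315,380:785]=b
cv2.imwrite("pics/crop_scene.png",c)
```

```text
(no output)
```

View pics/crop_top.png

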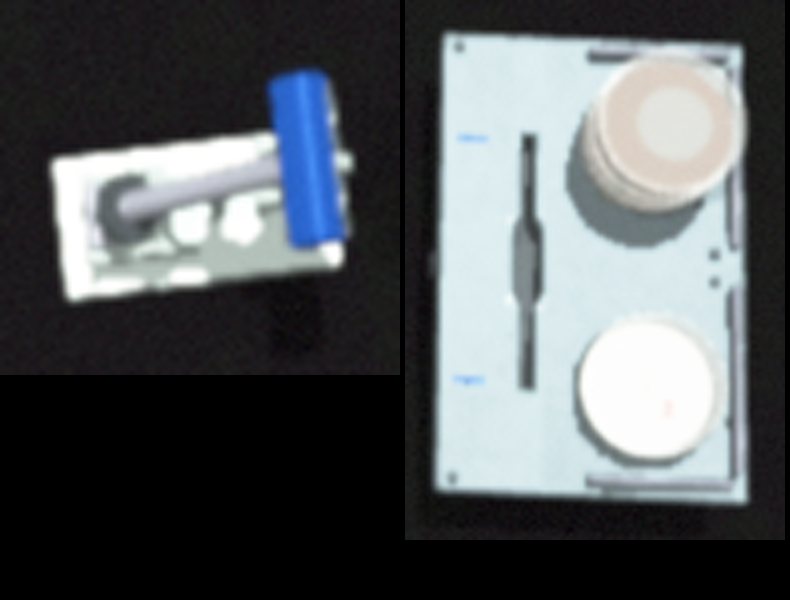

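View pics/crop_scene.png

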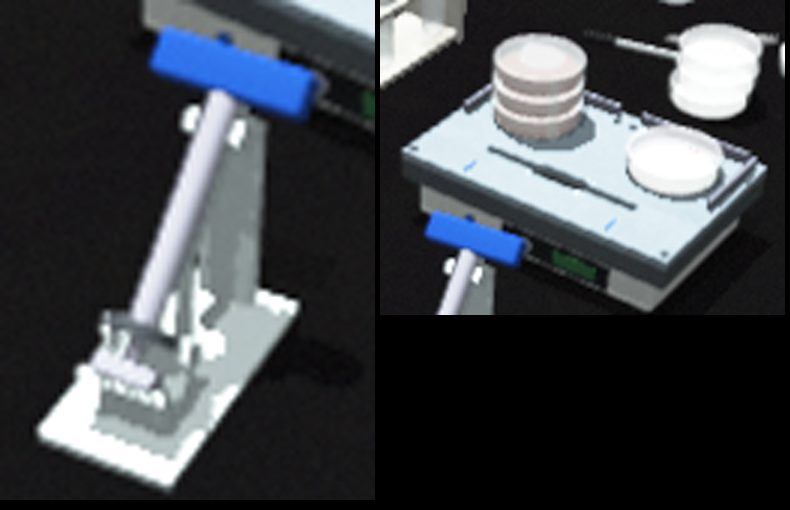

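Enlarged, the slot ends are at crop (529,133) and (528,388), and the deck corners at (444,34), (741,46), (746,501) and (434,489). The bar is fully visible in both views. I'll fit the bar silhouette with both cameras for the post pose, and fit the deck on z = 0.085.

```bash
cat > h.py <<'E'
import numpy as np, cv2
from rig import robot
from scipy.optimize import least_squares
def cam(n):
    i=robot.camera_info(n); f=200/np.tan(np.radians(i["vfov"]/2)); return f,i["cx"],i["cy"],np.array(i["view"])
def proj(n,P):
    f,cx,cy,V=cam(n); c=np.atleast_2d(P)@V[:3,:3].T+V[:3,3]; return np.c_[f*c[:,0]/c[:,2]+cx,f*c[:,1]/c[:,2]+cy]
def onz(n,px,z):
    f,cx,cy,V=cam(n); px=np.atleast_2d(px); R=V[:3,:3]; o=-R.T@V[:3,3]
    d=np.c_[(px[:,0]-cx)/f,(px[:,1]-cy)/f,np.ones(len(px))]@R
    return o+d*((z-o[2])/d[:,2])[:,None]
def bluemask(p,roi):
    x0,y0,x1,y1=roi; q=p.astype(int); m=(q[:,:,2]>q[:,:,0]+60)&(q[:,:,2]>90)
    k=np.zeros(m.shape,np.uint8); k[y0:y1,x0:x1]=m[y0:y1,x0:x1]; return k
def mom(m):
    ys,xs=np.nonzero(m); C=np.cov(xs,ys); return xs.mean(),ys.mean(),.5*np.arctan2(2*C[0,1],C[0,0]-C[1,1]),len(xs)
def hullmom(pts):
    h=cv2.convexHull(pts.astype(np.float32)); M=cv2.moments(h)
    return M['m10']/M['m00'],M['m01']/M['m00'],.5*np.arctan2(2*M['mu11'],M['mu20']-M['mu02']),M['m00']
BOX=np.array([[a,b,c] for a in(-.045,.045) for b in(-.01,.01) for c in(-.013,.013)])
E
cat > fit.py <<'E'
from h import *
px=lambda L:np.array([[370+(x-405+.5)/4-.5,145+(y+.5)/4-.5] for x,y in L])
dk=onz("top",px([(444,34),(741,46),(746,501),(434,489)]),.085); print("deck",dk.round(4),"ctr",dk.mean(0).round(4))
print("sides",[np.linalg.norm(dk[i]-dk[i-1]).round(4) for i in range(4)])
sl=onz("top",px([(529,133),(528,388),(527,262)]),.085); print("slot far,near,win",sl.round(4))
st=onz("top",px([(671,127)]),.163);print("stack",st.round(3))
sc=lambda L:np.array([[320+(x-380+.5)/3-.5,120+(y+.5)/3-.5] for x,y in L])
ss=onz("scene",sc([(489,149),(635,208)]),.085); print("slot ends scene",ss.round(4))
R={"top":(295,195,335,255),"scene":(325,185,380,215)}
im={n:cv2.imread(f"pics/{n}0.png")[:,:,::-1] for n in R}
ob={n:mom(bluemask(im[n],R[n])) for n in R}; print(ob)
def pose(v):
    x,y,a,t,z=v; e=np.array([np.cos(a),np.sin(a),0]); zz=e*np.cos(t)+np.array([0,0,np.sin(t)])
    X=np.array([np.sin(a),-np.cos(a),0]); return np.array([x,y,z]),np.c_[X,np.cross(zz,X),zz]
def res(v,cams,fixz=True):
    if fixz: v=[*v,np.pi/4,.1647]
    c,M=pose(v); P=c+BOX@M.T; r=[]
    for n in cams:
        q=hullmom(proj(n,P)); o=ob[n]; d=(q[2]-o[2]+np.pi/2)%np.pi-np.pi/2; r+=[q[0]-o[0]-0,q[1]-o[1],d*20]
    return r
for cams in(["top"],["scene"],["top","scene"]):
    s=least_squares(res,[.56,.18,np.pi/2*-1+.1],args=(cams,)); print(cams,s.x.round(4),np.degrees(s.x[2]).round(2),np.round(s.fun,2))
    c,M=pose([*s.x,np.pi/4,.1647]); print(" center",(c-.0795*M[:,2]).round(4))
s=least_squares(lambda v:res(v,["top","scene"],False),[*s.x,np.pi/4,.1647]); print("free",s.x.round(4),np.round(s.fun,2))
c,M=pose([*s.x]); print(" center",(c-.0795*M[:,2]).round(4))
# collar check
print("collar top view z=.06:",onz("top",[[255+126.5/5-.5,190+208.5/5-.5]],.066).round(4))
d=np.load("top0.npy");print("depth bar",d[222,317])
E
python3 fit.py
```

```text
deck [[ 0.7242  0.0251  0.085 ]
 [ 0.7207 -0.1863  0.085 ]
 [ 0.4    -0.1799  0.085 ]
 [ 0.4032  0.0322  0.085 ]] ctr [ 0.562  -0.0772  0.085 ]
sides [np.float64(0.3211), np.float64(0.2114), np.float64(0.3207), np.float64(0.2121)]
slot far,near,win [[ 0.6534 -0.0347  0.085 ]
 [ 0.4735 -0.0324  0.085 ]
 [ 0.5612 -0.0325  0.085 ]]
stack [[ 0.64  -0.114  0.163]]
slot ends scene [[ 0.6534 -0.0332  0.085 ]
 [ 0.4754 -0.0316  0.085 ]]
{'top': (np.float64(315.8025316455696), np.float64(221.02278481012658), np.float64(1.4408529249879978), 395), 'scene': (np.float64(351.1807228915663), np.float64(198.73192771084337), np.float64(0.3075608473051952), 332)}
['top'] [ 0.5141  0.2004 -1.4708] -84.27 [ 0.12 -0.19  1.15]
 center [0.5085 0.2564 0.1085]
['scene'] [ 0.5297  0.1906 -1.4708] -84.27 [-2.36 -2.95  0.61]
 center [0.5241 0.2465 0.1085]
['top', 'scene'] [ 0.515   0.1991 -1.4659] -83.99 [ 0.67 -0.51  1.05  0.37  0.51  0.58]
 center [0.5091 0.255  0.1085]
free [ 0.513   0.2012 -1.4659  0.7854  0.1688] [-0.2   0.01  1.06  0.58 -0.08  0.57]
 center [0.5071 0.2571 0.1126]
collar top view z=.06: [[0.4966 0.301  0.066 ]]
depth bar 1.1558056
```

```bash
sed -i 's/least_squares(res,\(.*\),args/least_squares(res,\1,diff_step=1e-3,args/; s/\.1647\]); print("free"/.1647],diff_step=1e-3); print("free"/' fit.py; python3 fit.py | tail -12
python3 - <<'E'
import h
from h import *
f=onz
# rest base corners top crop (55,160),(345,265),(70,300)
c=np.array([(55,160),(70,300),(343,268)]); print(onz("top",np.c_[255+c[:,0]/5-.4,190+c[:,1]/5-.4],.006).round(4))
E
```

```text
[ 0.4754 -0.0316  0.085 ]]
{'top': (np.float64(315.8025316455696), np.float64(221.02278481012658), np.float64(1.4408529249879978), 395), 'scene': (np.float64(351.1807228915663), np.float64(198.73192771084337), np.float64(0.3075608473051952), 332)}
['top'] [ 0.5136  0.2007 -1.4138] -81.0 [ 0. -0.  0.]
 center [0.5048 0.2563 0.1085]
['scene'] [ 0.517   0.1978 -1.4232] -81.54 [ 0.  0. -0.]
 center [0.5087 0.2534 0.1085]
['top', 'scene'] [ 0.5147  0.2002 -1.416 ] -81.13 [ 0.24 -0.41  0.04  0.2   0.73 -0.09]
 center [0.506  0.2557 0.1085]
free [ 0.5138  0.2011 -1.4164  0.7725  0.1678] [-0.13 -0.27  0.05  0.3   0.06 -0.09]
 center [0.5051 0.2573 0.1123]
collar top view z=.06: [[0.4966 0.301  0.066 ]]
depth bar 1.1558056
[[0.5311 0.3488 0.006 ]
 [0.4494 0.3364 0.006 ]
 [0.4717 0.1784 0.006 ]]
```

The free fit agrees: post centre about (0.5055, 0.256, 0.1085) with lean heading −81.3°. The opening is at (0.563, −0.0325) and the slot heading is −1.2°. Next I'll check the shelf clearance and whether the arm can reach the poses I need.

```bash
cat >> h.py <<'E'
UP=np.array([0,0,1.])
def vec(deg): return np.array([np.cos(np.radians(deg)),np.sin(np.radians(deg)),0])
def toolR(yaw,tilt=0,flip=False):
    """jaws (y) level, normal to heading yaw; tilt>0 leans the gripper back against the heading"""
    e=vec(yaw); t=np.radians(tilt); z=e*np.sin(t)-UP*np.cos(t); y=np.cross(UP,e)*(-1 if flip else 1)
    return np.c_[np.cross(y,z),y,z]
def tcp(g,R): return np.asarray(g)+.019*R[:,2]
A=-81.3; C=np.array([.5055,.256,.1085]); ZP=(vec(A)+UP)/2**.5
SY=-1.2; W=np.array([.563,-.0325,.085]); SDIR=vec(SY); SX=vec(SY-90); FAR=W+.085*SDIR
G=.015
def upright(p): return p+UP*(.0685-G)   # grasp point when collar underside is at p
E
python3 - <<'E'
from h import *
d=np.load("top0.npy"); f,cx,cy,V=cam("top"); v,u=np.mgrid[:400,:640]
P=np.stack([(u-cx)/f*d,(v-cy)/f*d,d],-1)-V[:3,3]; P=P@V[:3,:3]; P=P[d>0]
for y0 in np.arange(-.3,.4,.1):
    s=P[(P[:,1]>y0)&(P[:,1]<y0+.1)&(P[:,0]>.55)]
    print(round(y0,1),[(zl,s[(s[:,2]>zl)&(s[:,2]<zl+.1)][:,0].min().round(3)) for zl in(.1,.2,.3,.4,.5,.6) if ((s[:,2]>zl)&(s[:,2]<zl+.1)).any()])
for fl in(0,1):
    print("flip",fl)
    for nm,g,R in [("pre",C-G*ZP+UP*.12,toolR(A,0,fl)),("grasp",C-G*ZP,toolR(A,0,fl)),("tilt",C-G*ZP+UP*.15,toolR(A,45,fl)),
      ("overW",upright(W)+UP*.06,toolR(SY-90,45,fl)),("inW",upright(W),toolR(SY-90,45,fl)),("back",upright(W)-.15*toolR(SY-90,45,fl)[:,2],toolR(SY-90,45,fl)),
      ("bar",W+UP*.148,toolR(SY,0,fl)),("far",FAR+UP*.148,toolR(SY,0,fl)),("turn+",FAR+UP*.148,toolR(SY+90,0,fl)),("turn-",FAR+UP*.148,toolR(SY-90,0,fl))]:
        q=robot.ik(tcp(g,R),R); print(nm,None if q is None else np.round(q,0))
E
```

```text
-0.3 [(0.1, np.float64(0.894)), (0.2, np.float64(0.832)), (0.3, np.float64(0.828)), (0.4, np.float64(0.827)), (0.5, np.float64(0.919))]
-0.2 [(0.1, np.float64(0.576)), (0.2, np.float64(0.831)), (0.3, np.float64(0.827)), (0.4, np.float64(0.827)), (0.5, np.float64(0.864))]
-0.1 [(0.1, np.float64(0.597)), (0.2, np.float64(0.825)), (0.3, np.float64(0.825)), (0.4, np.float64(0.825)), (0.5, np.float64(0.825)), (0.6, np.float64(0.825))]
0.0 [(0.1, np.float64(0.825)), (0.2, np.float64(0.825)), (0.3, np.float64(0.825)), (0.4, np.float64(0.825)), (0.5, np.float64(0.825)), (0.6, np.float64(0.825))]
0.1 [(0.1, np.float64(0.551)), (0.2, np.float64(0.831)), (0.3, np.float64(0.827)), (0.4, np.float64(0.827)), (0.5, np.float64(0.882))]
0.2 [(0.1, np.float64(0.55)), (0.2, np.float64(0.831)), (0.3, np.float64(0.828)), (0.4, np.float64(0.827)), (0.5, np.float64(0.885))]
0.3 [(0.1, np.float64(0.723)), (0.2, np.float64(0.832)), (0.3, np.float64(0.827)), (0.4, np.float64(0.828))]
flip 0
pre [ 48.  12. -15.   0. -63. 141.]
grasp [ 48.  19. -23.   0. -48. 141.]
tilt [ 63.  26. -14.  25. -89. 117.]
overW [ 36.  22. -32.  36. -72. 120.]
inW [ 36.  26. -35.  39. -66. 115.]
back [ 44.  23. -21.  30. -83. 120.]
bar [  17.   11.  -15.    0.  -65. -108.]
far [  14.   19.   -4.    0.  -68. -105.]
turn+ [ 14.  19.  -4.   0. -68. -15.]
turn- [ 14.  19.  -4.   0. -68. 165.]
flip 1
pre [ 48.  12. -15.   0. -63. -39.]
grasp [ 48.  19. -23.   0. -48. -39.]
tilt [ 63.  26. -14.  25. -89. -63.]
overW [ 36.  22. -32.  36. -72. -60.]
inW [ 36.  26. -35.  39. -66. -65.]
back [ 44.  23. -21.  30. -83. -60.]
bar [ 17.  11. -15.   0. -65.  72.]
far [ 14.  19.  -4.   0. -68.  75.]
turn+ [ 14.  19.  -4.   0. -68. 165.]
turn- [ 14.  19.  -4.   0. -68. -15.]
```

Run:
```python
from h import *
p=robot.read_position(); robot.servo_line([p[0],p[1],.38],speed=.3)
R=toolR(A,0,True); g=C-G*ZP
robot.goto(tcp(g+UP*.2,R),R); robot.servo_line(tcp(g+UP*.08,R),speed=.2)
robot.servo_line(tcp(g,R),speed=.1); print(robot.read_force(),robot.read_t())
robot.move_gripper(0.0); print("w",robot.read_grip_width()*88,robot.read_force())
robot.servo_line(tcp(g+UP*.10,R),speed=.1); print("w",robot.read_grip_width()*88,robot.read_force())
R2=toolR(A,45,True); robot.servo_line(tcp(g+UP*.14,R2),R2,speed=.03)
print(robot.read_force(),robot.read_t())
t,_=robot.grab_frame("top"); s,_=robot.grab_frame("scene")
c=np.zeros((420,790,3),np.uint8); c[:420,:390]=cv2.resize(t[150:290,230:360],None,fx=3,fy=3); c[:420,400:]=cv2.resize(s[130:270,290:420],None,fx=3,fy=3)
cv2.imwrite("pics/lift.png",c[:,:,::-1])
```

```text
[0.80045748 0.50406602 0.14326035] 5.6
w 17.221729064373516 [ 0.72647623 -0.63559065  0.11064283]
w 17.197522793059665 [ 0.18496777  0.47635902 -1.99992173]
[ 0.61634579 -0.49007998 -2.38004226] 9.5917
```

View pics/lift.png

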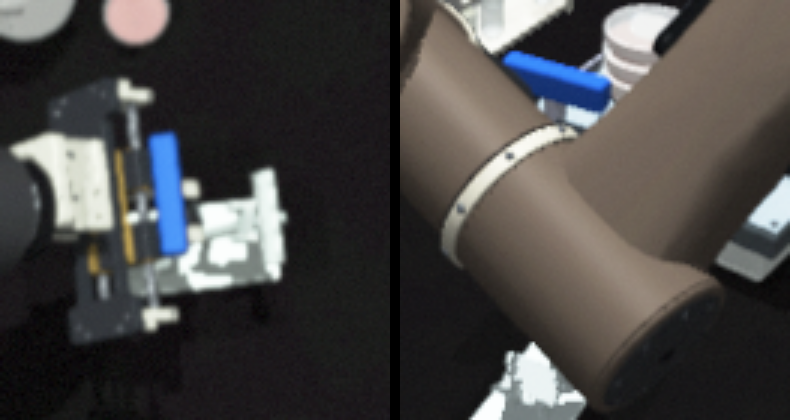

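The post is held and looks nearly upright. In the top crop the bar spans (150,135) to (187,250). I'll quantify the bar's offset from the expected position, move over the opening, and measure again there.

```bash
cat >> h.py <<'E'
def barfit(img,z,roi,guess,n="top"):
    """x,y,yaw(deg) of an upright post's bar whose centre is at height z"""
    o=mom(bluemask(img,roi))
    def r(v):
        a=v[2]; M=np.array([[np.cos(a),-np.sin(a),0],[np.sin(a),np.cos(a),0],[0,0,1]])
        q=hullmom(proj(n,np.array([v[0],v[1],z])+BOX@M.T)); return [q[0]-o[0],q[1]-o[1],20*((q[2]-o[2]+np.pi/2)%np.pi-np.pi/2)]
    s=least_squares(r,guess,diff_step=1e-3).x; M=np.array([[np.cos(s[2]),-np.sin(s[2]),0],[np.sin(s[2]),np.cos(s[2]),0],[0,0,1]])
    return s[0],s[1],np.degrees(s[2]),o[3],hullmom(proj(n,np.array([s[0],s[1],z])+BOX@M.T))[3]
def roiat(P,n="top",r=32):
    x,y=proj(n,P)[0].astype(int); return x-r,y-r,x+r,y+r
E
python3 - <<'E'
from h import *
g=C-G*ZP+UP*.14; b=g+UP*(.0795+G)
t,_=robot.grab_frame("top"); print("exp",b.round(4),A+90,"got",np.round(barfit(t,b[2],roiat(b),[b[0],b[1],np.radians(A+90)]),4))
R=toolR(SY-90,45,True); g=upright(W)+UP*.07; b=g+UP*(.0795+G)
# go up first, clear of the rest and dishes
p=robot.read_position(); robot.servo_line([p[0],p[1],.30],speed=.15)
h=g.copy(); h[2]=.30+.02
robot.servo_line(tcp(h,R),R,speed=.12); robot.servo_line(tcp(g,R),speed=.12); robot.dwell(.3)
t,_=robot.grab_frame("top"); s,_=robot.grab_frame("scene"); print("exp",b.round(4),SY,"got",np.round(barfit(t,b[2],roiat(b),[b[0],b[1],np.radians(SY)]),4))
print(robot.read_t(),robot.read_force(),(robot.read_position()-tcp(g,R)).round(4))
c=np.zeros((420,790,3),np.uint8); c[:420,:390]=cv2.resize(t[140:280,340:470],None,fx=3,fy=3); c[:420,400:]=cv2.resize(s[80:220,320:450],None,fx=3,fy=3)
cv2.imwrite("pics/over.png",c[:,:,::-1])
E
```

```text
exp [0.5039 0.2665 0.3324] 8.700000000000003 got [5.039000e-01 2.670000e-01 7.860900e+00 4.030000e+02 4.032452e+02]
exp [ 0.563  -0.0325  0.303 ] -1.2 got [ 5.611000e-01 -3.320000e-02 -6.567000e-01  3.850000e+02  4.464189e+02]
14.55 [ 0.22400604 -0.23978523 -1.94961844] [ 0.     -0.      0.0002]
```

View pics/over.png

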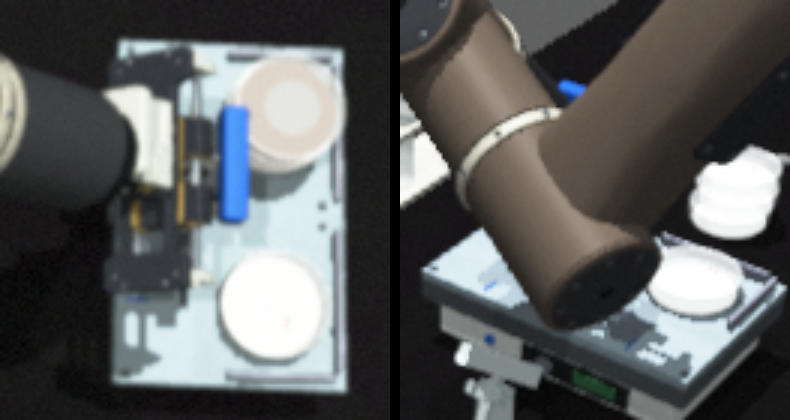

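The post is upright over the opening, with the bar measured within 2 mm of the target. I'll lower it while watching the force.

Run:
```python
from h import *
R=toolR(SY-90,45,True); g0=upright(W)+SDIR*.0015; 
robot.servo_line(tcp(g0+UP*.030,R),speed=.08); robot.dwell(.2); f0=np.array(robot.read_force()); print(f0.round(2))
for h in np.arange(.027,-.0061,-.0015):
    robot.servo_line(tcp(g0+UP*h,R),speed=.03); f=np.array(robot.read_force())-f0
    print(round(h*1000,1),f.round(1),end="; ")
    if np.linalg.norm(f)>6: break
print(robot.read_t())
```

```text
[ 0.68 -0.03 -1.17]
27.0 [-0.8  0.1 -1.1]; 25.5 [-1.  -0.4 -0.9]; 24.0 [-1.3  0.7 -1.9]; 22.5 [-0.8  0.3 -0.2]; 21.0 [-0.6 -0.6 -1.5]; 19.5 [-0.8 -0.4 -1.4]; 18.0 [-0.8  0.2 -1. ]; 16.5 [-0.6  0.5 -0.7]; 15.0 [-0.9  0.9 -0.2]; 13.5 [-0.9  0.2 -0.8]; 12.0 [ 0.7 -0.9 -0.5]; 10.5 [-1.6  0.2 -0.1]; 9.0 [-0.6  0.  -1.1]; 7.5 [ 0.4  0.1 -0.9]; 6.0 [-0.1  0.1 -0.9]; 4.5 [-0.4 -1.1 -1.2]; 3.0 [-1.  -0.3 -0.5]; 1.5 [-0.7  0.6  0.1]; -0.0 [-0.2 -0.1  2.2]; -1.5 [-3.5  3.2 12.7]; 20.4
```

The collar seated at h≈0 with no contact on the way in. I'll release it, back out and look.

Run:
```python
from h import *
R=toolR(SY-90,45,True); g0=upright(W)+SDIR*.0015
robot.servo_line(tcp(g0-UP*.0003,R),speed=.03); robot.move_gripper(.75); robot.dwell(.3)
robot.servo_line(tcp(g0-.13*R[:,2],R),speed=.15); print(robot.read_force().round(1))
b=W+UP*.148; t,_=robot.grab_frame("top"); s,_=robot.grab_frame("scene")
print("bar",np.round(barfit(t,b[2],roiat(b),[b[0],b[1],np.radians(SY)]),4),robot.read_t())
c=np.zeros((420,790,3),np.uint8); c[:420,:390]=cv2.resize(t[140:280,340:470],None,fx=3,fy=3); c[:420,400:]=cv2.resize(s[80:220,320:450],None,fx=3,fy=3)
cv2.imwrite("pics/stand.png",c[:,:,::-1])
```

```text
[ 0.5 -0.  -0.5]
bar [ 5.646000e-01 -3.220000e-02  4.078300e+00  3.320000e+02  3.911496e+02] 23.025
```

View pics/stand.png

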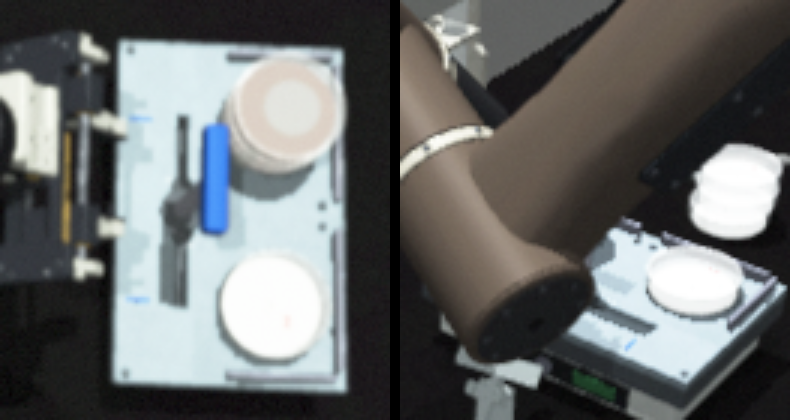

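The post stands upright: the bar fits at (0.5646, −0.0322), directly over the opening, with about 5° of yaw slack that the jaws will square up. The dishes haven't moved. Now I'll grip the bar from above.

Run:
```python
from h import *
p=robot.read_position(); robot.servo_line([p[0],p[1]+.02,.36],speed=.25)
R=toolR(SY,0,True); b=np.array([.5645,-.0324,.085+.148])
robot.move_gripper(.7)
robot.goto(tcp(b+UP*.11,R),R); robot.servo_line(tcp(b,R),speed=.1); print(robot.read_force().round(1),robot.read_t())
robot.dwell(.1); f0=np.array(robot.read_force())
robot.move_gripper(0.); print("w",robot.read_grip_width()*88); robot.dwell(.2); print((np.array(robot.read_force())-f0).round(2))
g=b+UP*.0017; robot.servo_line(tcp(g,R),speed=.02); print("up",(np.array(robot.read_force())-f0).round(2))
for s in np.arange(.01,.0351,.005):
    robot.servo_line(tcp(g+SDIR*s,R),speed=.03); print(round(s,3),(np.array(robot.read_force())-f0).round(1),end=";")
    if np.linalg.norm((np.array(robot.read_force())-f0)[:2])>12: break
print(robot.read_t()); np.save("f0.npy",f0)
```

```text
[-0.1 -0.2 -0. ] 27.2417
w 20.082341634715718
[ 1.72  0.43 -0.16]
up [ 1.52  0.46 -2.01]
0.01 [ 0.4  0.1 -3.3];0.015 [ 0.4  0.5 -2.9];0.02 [ 0.  -0.2 -1.4];0.025 [ 0.7  0.8 -1.1];0.03 [ 1.   0.2 -2. ];0.035 [ 0.3  0.  -2.2];30.6
```

Sliding freely, so I'll continue to the end with force watching.

Run:
```python
from h import *
R=toolR(SY,0,True); b=np.array([.5645,-.0324,.085+.148]); g=b+UP*.0017; f0=np.load("f0.npy")
end=(FAR-b)@SDIR; print("end",end.round(4))
for s in [*np.arange(.04,end-.004,.005),*np.arange(end-.003,end+.0035,.001)]:
    robot.servo_line(tcp(g+SDIR*s,R),speed=.03); f=np.array(robot.read_force())-f0; print(round(s,4),f.round(1),end=";")
    if np.linalg.norm(f[:2])>8: break
print(robot.read_t(),s); 
np.save("s.npy",s)
t,_=robot.grab_frame("top"); q=FAR+UP*.15
cv2.imwrite("pics/end.png",cv2.resize(t[120:280,340:480],None,fx=3,fy=3)[:,:,::-1])
print(robot.read_position(),np.round(robot.read_qpos(),1))
```

```text
end 0.0835
0.04 [-0.1  1.3 -2.5];0.045 [ 1.8  1.1 -2.4];0.05 [ 0.8 -0.3 -2.3];0.055 [-0.6 -0.2 -2. ];0.06 [ 0.5  0.5 -2. ];0.065 [-0.3  0.6 -2.1];0.07 [ 0.2  0.5 -1.8];0.075 [ 0.4  0.5 -1.9];0.0805 [ 1.   0.9 -1.4];0.0815 [-0.   0.1 -2.1];0.0825 [ 1.3  0.1 -1.9];0.0835 [ 0.3  0.9 -1.9];0.0845 [-0.5  1.  -1.7];0.0855 [-0.8 -0.1 -2.4];0.0865 [ 1.4 -0.4 -2.1];34.9667 0.08650242321677605
[ 0.65101201 -0.03422362  0.21569403] [ 14.1  18.8  -3.4   0.  -67.9  74.7]
```

Run:
```python
from h import *
R=toolR(SY,0,True); b=np.array([.5645,-.0324,.085+.148]); g=b+UP*.0017; f0=np.load("f0.npy"); s=float(np.load("s.npy"))
hit=False
for k in range(8):
    s+=.0007; robot.servo_line(tcp(g+SDIR*s,R),speed=.02); f=np.array(robot.read_force())-f0; print(round(s,4),f.round(1),end=";")
    if f[0]<-5: hit=True; break
print(hit,robot.read_t())
if hit:
    s-=.002; robot.servo_line(tcp(g+SDIR*s,R),speed=.02); robot.dwell(.1); print((np.array(robot.read_force())-f0).round(1))
    q=np.array(robot.read_qpos(),float)
    for k in range(9):
        q[5]-=10; robot.movej(q); f=np.array(robot.read_force())-f0; m=robot.read_ft_torque(); print(k,f.round(1),np.round(m,2))
        if abs(m[2])>1.5 or np.linalg.norm(f)>25: break
    print(robot.read_position(),robot.read_t())
```

```text
0.0872 [ 0.4  1.2 -2.1];0.0879 [-1.   0.8 -1.5];0.0886 [-1.9 -0.4 -1. ];0.0893 [-2.7  0.7 -1.6];0.09 [-2.5  0.1 -0.5];0.0907 [-1.4  0.4 -1.1];0.0914 [-1.6 -0.6 -1.6];0.0921 [-2.8  0.6 -2.4];False 37.0167
```

There's a soft contact from s≈0.088: the foot stopped and the post pivoted slightly in the grip. That matches a stop 1.5 mm past the end point, which puts the end point at s≈0.0867. I'll back up, set it down, let it level and regrip before turning.

Run:
```python
from h import *
R=toolR(SY,0,True); b=np.array([.5645,-.0324,.085+.148]); f0=np.load("f0.npy")
s=.0895; robot.servo_line(tcp(b+UP*.0017+SDIR*s,R),speed=.02); robot.servo_line(tcp(b+SDIR*s,R),speed=.02)
print((np.array(robot.read_force())-f0).round(1)); robot.move_gripper(.45); robot.dwell(.3)
s=.0868; robot.servo_line(tcp(b+SDIR*s,R),speed=.02); robot.servo_line(tcp(b+SDIR*s+UP*.06,R),speed=.12)
t,_=robot.grab_frame("top"); c=b+SDIR*s; print("exp",c.round(4),"bar",np.round(barfit(t,c[2],roiat(c),[c[0],c[1],np.radians(SY)]),4),robot.read_t())
cv2.imwrite("pics/end2.png",cv2.resize(t[110:270,340:480],None,fx=3.5,fy=3.5)[:,:,::-1])
```

```text
[ 1.  -0.2  0.5]
exp [ 0.6513 -0.0342  0.233 ] bar [ 6.30200e-01 -3.60000e-02 -8.69370e+00  9.90000e+01  3.68368e+02] 39.425
```

View pics/end2.png

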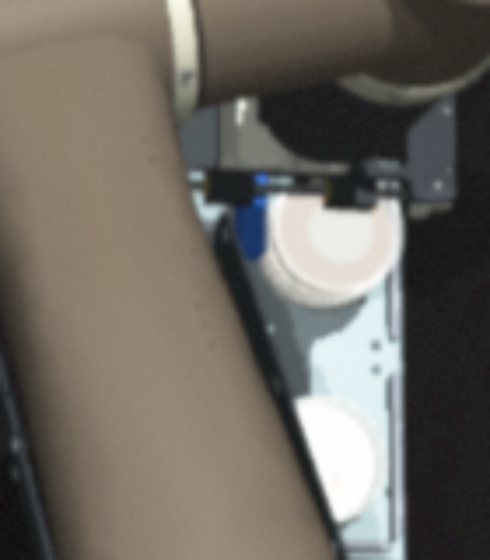

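The arm hides most of the bar, but its near end shows at crop (250,258). I'll check that end against the expected position.

Run:
```python
from h import *
for z in(.22,.246): print(z,onz("top",[[340+250/3.5-.4,110+258/3.5-.4]],z).round(4))
f,cx,cy,V=cam("top"); print("cam",-V[:3,:3].T@V[:3,3])
```

```text
0.22 [[ 0.6065 -0.0357  0.22  ]]
0.246 [[ 0.6004 -0.0303  0.246 ]]
cam [0.34610692 0.1947641  1.32472949]
```

The near end lies at x≈0.6065, so the bar centre is at about 0.6515, against 0.6513 expected. Now I'll regrip, ease up, turn, lower and release.

Run:
```python
from h import *
R=toolR(SY,0,True); b=np.array([.5645,-.0324,.085+.148])+SDIR*.0868
robot.servo_line(tcp(b,R),speed=.12); robot.dwell(.1); f0=np.array(robot.read_force())
robot.move_gripper(0.); print("w",robot.read_grip_width()*88,(np.array(robot.read_force())-f0).round(1))
robot.servo_line(tcp(b+UP*.0015,R),speed=.02)
q=np.array(robot.read_qpos(),float)
for k in range(9):
    q[5]-=10; robot.movej(q); f=np.array(robot.read_force())-f0; m=robot.read_ft_torque(); print(k,f.round(1),np.round(m[2],2),end=";")
    if abs(m[2])>1.5 or np.linalg.norm(f)>25: print("STOP");break
print(robot.read_position(),tcp(b,R),robot.read_t(),"w",robot.read_grip_width()*88)
```

```text
w 19.922383910697707 [-1.4  0.9  3.1]
0 [-0.1  0.1 -1.1] 0.01;1 [-1.5  0.5 -1.1] 0.03;2 [-0.9 -1.1 -0.8] 0.02;3 [-0.9  0.  -1. ] -0.01;4 [-0.3  0.2 -0.4] 0.0;5 [-0.   0.4 -1.1] 0.0;6 [ 0.1 -0.1 -0.6] 0.02;7 [-1.3 -1.1  0. ] -0.03;8 [ 0.2 -0.  -1.2] 0.04;[ 0.65109098 -0.03420511  0.21517506] [ 0.65128096 -0.0342178   0.214     ] 43.5167 w 19.646889082163923
```

Turned freely. I'll lower, release, retreat straight up and then away towards the robot, and look.

Run:
```python
from h import *
p=np.array(robot.read_position()); robot.servo_line(p-UP*.0016,speed=.02); robot.move_gripper(.5); robot.dwell(.2)
robot.servo_line(p+UP*.12,speed=.12); 
q=np.array(robot.read_qpos(),float); q[0]+=50; robot.movej(q); robot.dwell(.3)
b=FAR+UP*.148; t,_=robot.grab_frame("top"); s,_=robot.grab_frame("scene")
print("far",b.round(4),"bar",np.round(barfit(t,b[2],roiat(b),[b[0],b[1],np.radians(SY+90)]),4),robot.read_t(),robot.read_force().round(1))
c=np.zeros((420,790,3),np.uint8); c[:420,:390]=cv2.resize(t[140:280,340:470],None,fx=3,fy=3); c[:420,400:]=cv2.resize(s[80:220,320:450],None,fx=3,fy=3)
cv2.imwrite("pics/final.png",c[:,:,::-1])
```

```text
far [ 0.648  -0.0343  0.233 ] bar [ 6.503000e-01 -3.350000e-02  9.276900e+01  3.340000e+02  3.952903e+02] 48.1667 [-0.2 -0.3 -0.3]
```

View pics/final.png

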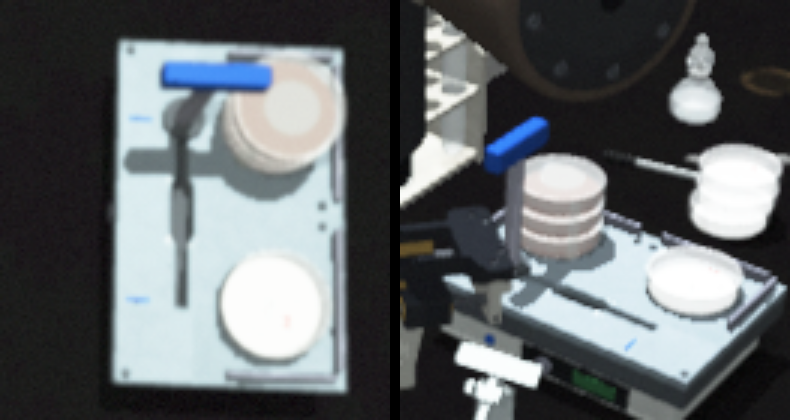

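The post is upright at the far end with its bar about 4° off square (tolerance 17°). Both lots of dishes are in place, so I'll hand in.

```bash
python3 -c "
from rig import robot
robot.job_done(); print(robot.read_t())"
```

```text
the job is handed in; nothing more can be done
the job is handed in; nothing more can be done
```

The post is standing locked in the far end of the slot, beside the pink stack, released and upright. I handed the job in at about 48 s of the 72 s allowed; no verdict is reported.

**What I did:** I took the post from its rest by the shank, tilted it upright and lowered it into the opening without contact until the collar touched the deck. I released it there and confirmed with the camera that it stood upright over the opening. Then I gripped the bar, eased the post up 1.7 mm, slid it to the far end, turned it a quarter turn, lowered it and let go.

**Last checks:**
- **Position:** the bar measured about 2.5 mm from my estimate of the end point (limit 14 mm).
- **Bar angle:** about 4° off square (limit about 17°).
- **Dishes:** both lots looked unmoved in the pictures; I did not measure them.
- **Robot:** clear of everything, with contact force about zero.

**What disagreed:**
- **End stop:** it came about 3 mm later than I had calculated, and pushing against it pivoted the post slightly in the grip. I set the post down to level it, then regripped before turning.
- **Camera check at the end:** the automatic bar fit failed there because the arm hid the bar. I used the visible near end of the bar instead, which matched to within 0.5 mm.

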